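# Function-check of the spray booth's stop button

### The arm

A 6-joint arm with a two-finger parallel gripper is mounted at the origin on the work surface. World frame = base frame: x ahead of the robot, y to its left, z up, the work surface at z = 0. Lengths are in mm, angles in rad, forces in N, time in s.
With the tool pointing down it reaches from about 150 to 775 mm from the base axis. Payload 6.1 kg.
Tool frame: the origin (TCP) lies at the very end of the fingers, on their centre line; the grasp point (between the pads) lies 19 mm behind it (env.grasp_offset is the distance from the TCP to the grasp point, in mm); z points along the fingers, x is the direction in which the jaws open and shut, and the axes are right-handed (so a half turn about z gives the same grasp; the last joint's range is limited). The gripper opens to 85 mm and grips with 20 to 120 N. Pads are 22 mm wide; open, the fingers measure 114 mm over their backs; the gripper's body (76 mm by 85 mm) begins 54 mm behind the grasp point. The pads swing forward as they close: fully open they stand 13 mm farther back than shut.
Start: joints at [1.344, 0.126, -0.04, 1.405, 0, 1.571], TCP at [118.046, 511.54, 231.295] pointing down, gripper open.
Joint ranges: [-2.72, 2.72], [-0.95, 1.95], [-1.27, 1.35], [-1.78, 2.02], [-1.46, 1.47], [-3.14, 3.14]. Speed limits (rad/s): [2.39, 2.39, 3.01, 3.14, 3.14, 3.14].

### API

Orientations are given as a rotation vector (axis times angle).
In Python, from cell import env gives the robot as it stands.
- The arm moves only by the tool servo_tool, never from a script. Its argument "plan" is a list of rows, each a list of 3 entries, a list of its own where there are three numbers: the opening, from 0 (shut) to 1 (fully open), then the shift along the tool's x, y, z in m, then the turn, a rotation vector about the tool's x, y, z in rad. A call has 1 to 8 rows; each row is the pose to reach, as a shift and turn from the pose commanded when the call began, along the tool's axes at that moment; what a row does not reach only later rows make up. A row lasts 1/10 s, in which the tool goes at most 50 mm and 8.59 degrees, less where a joint would pass 70% of its speed; a pose out of reach is approached as far as the arm can. A call with a gripper value outside its range is refused whole. The fingers move at their own pace and stop on an object; the grip force is fixed at half the most. Time passes only in rows, so rows that repeat a pose let the fingers close. It gives the time, the measured TCP pose, the force and the opening at its end, in the units of the state.
- env.state(): the state, without advancing time (a new reading comes with each control period).
- env.capture(name): name is "side" or "top" or "wrist"; returns the picture (384x512x3 uint8, red, green, blue); there is no depth.
- env.camera_info(name): a dict with "fx", "fy", "cx", "cy" (pixels), "D" ([k1, k2, p1, p2, k3] as OpenCV has them; the pictures are not rectified), "R" (3x3) and "t" (3): a world point X has camera coordinates R X + t. Camera axes: x right, y down, z forward; pixel columns grow to the right and rows downward; lengths in mm; the calibration is good to about 2 mm. A picture is of the moment at which its call begins: read the wrist's pose just before it. camera_info takes no time and is no camera call; for the wrist camera it gives the pose at the moment of the call.
- env.hand_in(): hands the job in, once; it reports no verdict.
The state is a dict: "time": time; "joints": joint angles; "joint_vel": joint speeds; "effort": joint torques, N m; "tool_pos": TCP position; "tool_rot": TCP orientation; "wrist_force": force on the tool from outside, world axes, zero at the start; "torque": the same for the moment, N m; "gripper_width": finger opening in mm.
Only numpy, scipy, OpenCV 4.12 (cv2) and the standard library are available. Lean on these libraries where they do the work, as an engineer would, in place of code of your own. Each camera call takes 0.05 s, during which the arm holds its last target.

### The job

Check the spray booth's stop button: with the fingertips press the red mushroom button down until it latches, then push one of its side ears round clockwise (seen from above) until the button unlatches and pops back up, and move clear. Use only fingertip pushes: do not squeeze or force the button, do not press the green start button, and leave the paint jars and the drying stand where they are, unlifted.

Things in the scene. Friction and masses are not known exactly. Their poses are not given: they have to be found in the camera images.
- stop_box: Yellow stop station fixed to the bench: box 90 x 90 x 50 mm high, origin at the centre of its underside, z up. On its vertical axis stands the red mushroom button: a domed head 48 mm in diameter, 24 mm high, its top 104 mm above the bench when up, 94 mm when latched. Two ears stick out of the head's rim along this frame's +y and -y (see stop_ear).
- stop_top (a point): Centre of the top of the red domed head, where it is pressed; it moves down and up with the head.
- stop_ear (a point): Middle of the top face of one ear (white line on it), along the stop box's +y at twist 0, 40 mm from the axis, 10 mm below the dome's top; moves and turns with the head. The ear is level, reaches 52 mm from the axis, is 10 mm thick and 14 mm high: 80 to 94 mm above the bench when up, 70 to 84 mm when latched, with free space below it down to the box. An identical ear lies opposite.
- stop_press (a joint): How far the head is pressed down, m: 0 up, 0.010 fully down. Over-centre snap latch: about 5 N starts it moving down, the force fades, past 0.005 it snaps down by itself and stays at about 0.010 when let go. A straight push makes it latch; only twisting releases it.
- stop_twist (a joint): Clockwise turn of the head seen from above, rad: 0 at rest (hard stop the other way), 0.8 at most. With the head latched, turning it clockwise cams it upwards by 10 mm per rad, so that it passes the snap point at about 0.5 and pops up fully by 0.65 or when the finger backs off. Takes about 0.1 N m (2 to 3 N on an ear). A light spring turns the head back to 0 when let go.
- start_box: Grey start station, fixed to the bench: box 90 x 90 x 50 mm high, origin at the centre of its underside. On its top a green push button, 28 mm in diameter, in a black ring; top 72 mm above the bench. Not to be pressed.
- start_button (a joint): How far the green start button is pressed, m: 0 up, 0.006 fully down. Must stay up.
- jar_orange_mid (a point): Centre (25 mm up) of a loose white paint jar with an orange cap, 40 mm in diameter, 50 mm high. Leave alone.
- jar_blue_mid (a point): Centre (25 mm up) of a loose white paint jar with a blue cap, 40 mm in diameter, 50 mm high. Leave alone.
- stand_mid (a point): Centre of the base (15 mm up) of a loose drying stand: cardboard block 56 x 56 x 30 mm with a thin stick carrying a black model part up to about 44 mm wide, 100 mm high overall. Leave alone.
There are look-alikes about, which are no part of the job. What is meant by the stop_box is not brown, purple or turquoise, and is the larger of those in its own colour.

How it is judged:
By the outcome, as a careful person would: the job done as asked, in the order asked, and still so for the second after the job is handed in, with the robot touching nothing.
It also fails if it takes over 48 s, if anything falls off the work surface, if the arm or the gripper's body presses on something with over 40 N, if the wrist force passes 120 N, or if a joint passes its speed limit or range.

## Working session

There is one attempt and no reset: what is moved stays moved. The work goes in short steps, Python scripts to look and compute and a tool call to move; the robot and the scene stay as the last step left them, time stands still between calls to the robot, and variables do not carry over. Pictures are saved under pics/ and viewed, and the job is handed in when it is done.

Besides the shell and the picture viewer there is one more tool, called as name([rows], argument=value, ...), one row to a line, values as JSON. servo_tool: Moves the arm, as the interface text tells. Its arguments: {"type":"object","properties":{"plan":{"type":"array","items":{"type":"array"}}},"required":["plan"]}

```bash
mkdir -p pics; ls; python3 - <<'E'
from cell import env
import cv2
s=env.state();print(s)
for n in("side","top"):
    cv2.imwrite(f"pics/{n}0.png",env.capture(n)[:,:,::-1]); i=env.camera_info(n); print(n,i)
E
```

```text
pics
{'time': 0.0, 'joints': array([ 1.34398105e+00,  1.26393158e-01, -4.06098774e-02,  1.40539006e+00,
        3.39258845e-05,  1.57081576e+00]), 'joint_vel': array([1.23367214e-03, 1.36461504e-03, 1.49100376e-03, 2.11802877e-03,
       2.28381305e-03, 2.73790906e-05]), 'effort': array([ 2.34389227e-04, -4.35916793e+01,  3.52921021e+01,  1.72389729e-02,
       -8.30420959e-05, -5.88547877e-06]), 'tool_pos': array([117.95915369, 511.16259022, 230.52070559]), 'tool_rot': array([ 2.45782158e+00,  1.95515608e+00, -1.99542504e-03]), 'wrist_force': array([ 0.98064112, -0.33336794,  0.42893874]), 'torque': array([ 0.00220411,  0.02257767, -0.01695495]), 'gripper_width': 85.50942146431507}
side {'fx': 350.4547084503613, 'fy': 350.4547084503613, 'cx': 255.7508790350451, 'cy': 191.14242686436722, 'D': array([-0.04024171,  0.        ,  0.        ,  0.        ,  0.        ]), 'R': array([[ 0.95439465, -0.29803673,  0.017463  ],
       [-0.22039459, -0.74280568, -0.63219138],
       [ 0.20138787,  0.59951132, -0.77461546]]), 't': array([-559.92796319,  222.26064834,  676.2695857 ])}
top {'fx': 351.01878678552276, 'fy': 351.01878678552276, 'cx': 263.4603264732617, 'cy': 194.13817280132204, 'D': array([-0.08336751,  0.        ,  0.        ,  0.        ,  0.        ]), 'R': array([[-2.21207750e-02, -9.99753934e-01, -1.65631423e-03],
       [-9.97926446e-01,  2.21804423e-02, -6.04221497e-02],
       [ 6.04440196e-02,  3.16294992e-04, -9.98171539e-01]]), 't': array([ 49.00865947, 610.95299801, 821.99371064])}
```

View pics/side0.png

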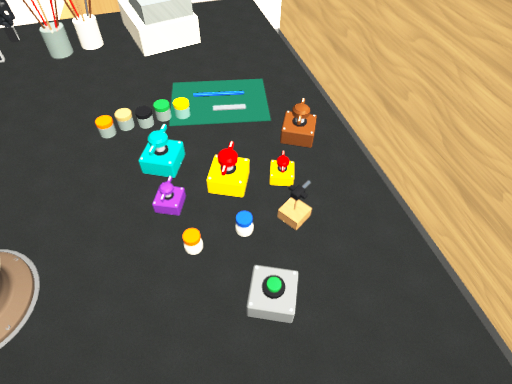

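View pics/top0.png

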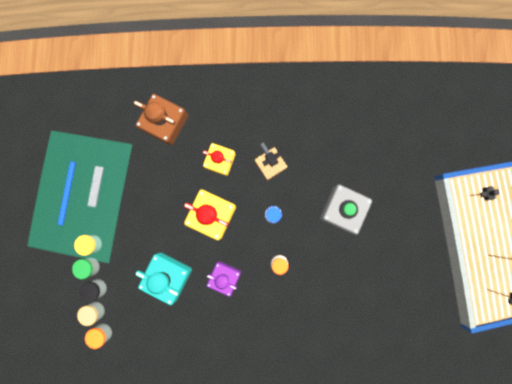

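```bash
python3 - <<'E'
import cv2,numpy as np
a=cv2.imread("pics/top0.png")[135:275,160:300]; b=cv2.imread("pics/side0.png")[130:230,190:310]
a=cv2.resize(a,(400,400),interpolation=cv2.INTER_CUBIC); b=cv2.resize(b,(400,400*100//120),interpolation=cv2.INTER_CUBIC)
b=cv2.copyMakeBorder(b,0,400-b.shape[0],0,0,cv2.BORDER_CONSTANT)
cv2.imwrite("pics/crop0.png",np.hstack([a,b]))
E
cat > h.py <<'E'
import cv2,numpy as np
from cell import env
def K(i): return np.array([[i['fx'],0,i['cx']],[0,i['fy'],i['cy']],[0,0,1]])
def ray(i,uv):
    p=cv2.undistortPoints(np.array(uv,float).reshape(-1,1,2),K(i),i['D']).reshape(-1,2)
    d=np.c_[p,np.ones(len(p))]@i['R']; return -i['R'].T@i['t'],d
def plane(i,uv,z):
    c,d=ray(i,uv); return c+d*((z-c[2])/d[:,2])[:,None]
def proj(i,X):
    return cv2.projectPoints(np.array(X,float).reshape(-1,3),cv2.Rodrigues(i['R'])[0],i['t'],K(i),i['D'])[0].reshape(-1,2)
E
python3 - <<'E'
from h import *
for n,roi in(("top",(160,135,300,275)),("side",(190,130,310,230))):
    im=cv2.imread(f"pics/{n}0.png"); i=env.camera_info(n)
    hsv=cv2.cvtColor(im,cv2.COLOR_BGR2HSV)
    red=cv2.inRange(hsv,(0,150,80),(8,255,255))|cv2.inRange(hsv,(172,150,80),(180,255,255))
    yel=cv2.inRange(hsv,(20,150,80),(35,255,255))
    for nm,m in(("red",red),("yel",yel)):
        mm=np.zeros_like(m);x0,y0,x1,y1=roi;mm[y0:y1,x0:x1]=m[y0:y1,x0:x1]
        for c in cv2.findContours(mm,cv2.RETR_EXTERNAL,cv2.CHAIN_APPROX_NONE)[0]:
            if cv2.contourArea(c)<30: continue
            M=cv2.moments(c);ct=(M['m10']/M['m00'],M['m01']/M['m00']);r=cv2.minAreaRect(c)
            print(n,nm,cv2.contourArea(c),ct,r)
            if nm=="yel" and n=="top":
                q=plane(i,cv2.boxPoints(r),50);print(q.round(1),q.mean(0),np.linalg.norm(q-np.roll(q,1,0),axis=1))
            if nm=="red": print(plane(i,[ct],97))
E
```

```text
top red 287.5 (205.91884057971015, 214.24869565217392) ((205.5616455078125, 214.16439819335938), (19.662914276123047, 19.896997451782227), 69.44395446777344)
[[566.2206615  161.17164842  97.        ]]
top red 97.0 (216.89175257731958, 156.51546391752578) ((216.60003662109375, 156.70001220703125), (11.627553939819336, 11.180339813232422), 63.43495178222656)
[[691.94724798 135.58409173  97.        ]]
top yel 138.5 (279.43080625752106, 265.94705174488564) ((279.5, 266.0), (13.435027122497559, 13.435027122497559), 45.0)
[[445.2  24.1  50. ]
 [466.4   1.9  50. ]
 [444.2 -19.3  50. ]
 [423.1   2.9  50. ]] [444.73127979   2.44064464  50.        ] [30.63655663 30.65250137 30.66229756 30.63661758]
top yel 44.0 (209.75, 231.73863636363637) ((203.96966552734375, 230.93605041503906), (41.485965728759766, 13.909571647644043), 5.572197437286377)
[[518.  223.5  50. ]
 [549.7 220.   50. ]
 [538.6 124.7  50. ]
 [507.  128.4  50. ]] [528.30921232 174.15325744  50.        ] [95.82809161 31.9504831  95.97740594 31.81995747]
top yel 55.0 (220.07575757575756, 205.09696969696967) ((214.01646423339844, 205.
[... 602 characters left out ...]
82.5560675883256, 160.65437788018434) ((283.2794189453125, 162.13235473632812), (14.920376777648926, 13.033892631530762), 59.036251068115234)
[[683.10973806 108.13870506  97.        ]]
side red 304.5 (227.31636562671045, 157.06185002736726) ((227.8402557373047, 157.27593994140625), (30.339773178100586, 19.90443992614746), 75.0685806274414)
[[564.58775164 154.96154078  97.        ]]
side yel 459.5 (281.4914762422923, 174.87994196590495) ((281.7477111816406, 173.0415496826172), (25.127920150756836, 25.294330596923828), 3.1798300743103027)
side yel 1158.0 (228.2261082325849, 178.81678180771442) ((227.53958129882812, 175.20993041992188), (41.93013000488281, 39.99351119995117), 7.765166282653809)
```

View pics/crop0.png

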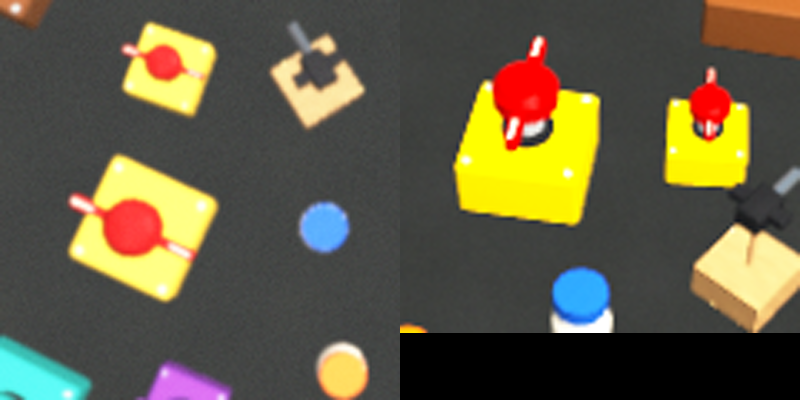

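```bash
python3 - <<'E'
from h import *
i=env.camera_info("top"); im=cv2.imread("pics/top0.png"); 
g=im[180:250,175:245]; hsv=cv2.cvtColor(g,cv2.COLOR_BGR2HSV)
m=cv2.inRange(hsv,(12,60,150),(40,255,255))
cs=cv2.findContours(m,cv2.RETR_EXTERNAL,cv2.CHAIN_APPROX_NONE)[0]
p=np.vstack([c for c in cs if cv2.contourArea(c)>20]); r=cv2.minAreaRect(cv2.convexHull(p)); 
q=plane(i,cv2.boxPoints(r)+[175,180],50);print(r,q.round(1),q.mean(0),np.linalg.norm(q-np.roll(q,1,0),axis=1))
print("box yaw mod90",[np.degrees(np.arctan2(*(q[k]-q[k-1])[1::-1])).round(1) for k in range(4)])
# hand-read ear outer ends and corners from crop
s=140/400;o=np.array([160,135])
def cr(L): return np.array(L)*s+o
print("ears z94",plane(i,cr([[72,200],[192,257]]),94).round(1))
print("corners",plane(i,cr([[118,155],[217,203],[168,301],[70,252]]),50).round(1),plane(i,cr([[118,155],[217,203],[168,301],[70,252]]),50).mean(0))
# dome: triangulate
si=env.camera_info("side")
ims=cv2.imread("pics/side0.png");
c1,d1=ray(i,cr([[131,228]])); c2,d2=ray(si,[[190+525*.3,130+93*.3]])
A=np.c_[d1[0],-d2[0]];t=np.linalg.lstsq(A,c2-c1,rcond=None)[0];print("dome",c1+d1[0]*t[0],c2+d2[0]*t[1])
# jars, start, stand
for n,uv,z in(("blue",(273,214),50),("orange",(280,265),50),("stand",(271,163),30),("start",(349,208),72),("smallbox",(219,158),40),("purple",(223,279),50),("turq",(162,280),80)): print(n,plane(i,[uv],z).round(0))
E
```

```text
((34.65724182128906, 34.3902702331543), (41.1914176940918, 40.6682014465332), 25.34617805480957) [[545.3 223.9  50. ]
 [629.4 182.5  50. ]
 [586.7  96.9  50. ]
 [503.3 138.5  50. ]] [566.14955282 160.46517115  50.        ] [95.24487546 93.70448708 95.62018185 93.19165571]
box yaw mod90 [np.float64(63.8), np.float64(-26.2), np.float64(-116.5), np.float64(153.5)]
ears z94 [[587.3 206.9  94. ]
 [542.1 115.6  94. ]]
corners [[624.5 179.   50. ]
 [583.9  99.4  50. ]
 [506.1 140.2  50. ]
 [546.9 218.9  50. ]] [565.36995746 159.3451181   50.        ]
dome [564.17248857 133.92715693 262.24164165] [740.30293896 -40.40627258 234.23587144]
blue [[564.  15.  50.]]
orange [[447.   1.  50.]]
stand [[685.  16.  30.]]
start [[ 573. -156.   72.]]
smallbox [[698. 138.  40.]]
purple [[418. 132.  50.]]
turq [[423. 264.  80.]]
```

```bash
cat >> h.py <<'E'
from scipy.spatial.transform import Rotation as Ro
def down(yaw_deg):  # tool z down, tool x at yaw
    a=np.radians(yaw_deg);x=np.array([np.cos(a),np.sin(a),0]);z=np.array([0,0,-1.]);return Ro.from_matrix(np.c_[x,np.cross(z,x),z])
def delta(p0,R0,p1,R1): return (R0.inv().apply(np.array(p1)-p0)/1000).round(4),(R0.inv()*R1).as_rotvec().round(3)
E
python3 - <<'E'
from h import *
R0=down(77.0); s=env.state(); print(Ro.from_rotvec(s['tool_rot']).as_matrix().round(4))
print(delta([118.05,511.54,231.3],R0,[566,160,220],down(-26.3)))
i=env.camera_info("wrist"); C=-i['R'].T@i['t']; print("cam in tool",Ro.from_rotvec(s['tool_rot']).inv().apply(C-s['tool_pos']),"axis",Ro.from_rotvec(s['tool_rot']).inv().apply(i['R'][2]),i['fx'])
E
```

```text
[[ 2.249e-01  9.744e-01 -3.000e-04]
 [ 9.744e-01 -2.249e-01 -1.300e-03]
 [-1.400e-03  0.000e+00 -1.000e+00]]
(array([-0.2418,  0.5155,  0.0113]), array([0.   , 0.   , 1.803]))
cam in tool [  -0.80467079  -71.22513202 -142.89717001] axis [0.00109502 0.28533367 0.95842762] 264.50731034820507
```

Look-alikes (top view px): large yellow with red head (208,214), small yellow with red head (219,158), turquoise (163,279), purple (224,279), brown (161,118). I choose the large yellow one. In the crop it has a red dome with two ears, top-view axis about (566,160), ear ends at ±51 mm along 63.7°, and a box edge of about 90 mm.

servo_tool([
  [0,[-0.02,0.043,0.0],[0,0,0.15]],
  [0,[-0.04,0.086,0.0],[0,0,0.3]],
  [0,[-0.06,0.129,0.0],[0,0,0.45]],
  [0,[-0.08,0.172,0.0],[0,0,0.6]],
  [0,[-0.1,0.215,0.0],[0,0,0.75]],
  [0,[-0.12,0.258,0.0],[0,0,0.9]],
  [0,[-0.14,0.301,0.0],[0,0,1.05]],
  [0,[-0.14,0.301,0.0],[0,0,1.05]],
])

```text
time: 0.9
tool_pos: [383.2, 304.1, 230.7]
tool_rot: [3.108, 0.445, 0.0]
wrist_force: [-0.8, 0.7, -0.3]
gripper_width: -0.1
```

```bash
python3 - <<'E'
from h import *
R0=down(77.0)
c=np.array([118.05,511.54,231.3])+R0.apply([-140,301,0]); y=77-np.degrees(1.05); print(c,y, env.state()['joints'])
print(delta(c,down(y),[566,160,220],down(-26.3)))
E
```

```text
[379.84224189 307.41792357 231.3       ] 16.839431511263555 [ 6.71617427e-01  5.86269203e-02 -1.15262334e-01  1.39755681e+00
 -1.47400406e-03  1.95829399e+00]
(array([0.1355, 0.195 , 0.0113]), array([0.   , 0.   , 0.753]))
```

servo_tool([
  [0,[0.023,0.033,0.002],[0,0,0.13]],
  [0,[0.046,0.066,0.004],[0,0,0.26]],
  [0,[0.069,0.099,0.006],[0,0,0.39]],
  [0,[0.092,0.132,0.008],[0,0,0.52]],
  [0,[0.115,0.165,0.01],[0,0,0.65]],
  [0,[0.135,0.195,0.011],[0,0,0.753]],
  [0,[0.135,0.195,0.011],[0,0,0.753]],
  [0,[0.135,0.195,0.011],[0,0,0.753]],
])

```text
time: 1.7
tool_pos: [565.4, 159.9, 219.5]
tool_rot: [3.059, -0.714, -0.003]
wrist_force: [0.3, 0.6, 0.2]
gripper_width: -0.1
```

```bash
python3 - <<'E'
from h import *
s=env.state();print(s['tool_pos'],s['time'],s['wrist_force'])
cv2.imwrite("pics/w1.png",env.capture("wrist")[:,:,::-1])
i=env.camera_info("wrist"); np.save("w1.npy",i,allow_pickle=True)
u=np.radians(63.7);X=[[566,160,104],[566+40*np.cos(u),160+40*np.sin(u),94],[566-40*np.cos(u),160-40*np.sin(u),94]]
print(proj(i,X))
E
```

```text
[565.35723885 159.85759634 219.46743507] 1.7 [0.31124286 0.57394963 0.19901982]
[[253.18296835 187.60330437]
 [253.2497265  146.78509262]
 [253.15334451 220.353422  ]]
```

View pics/w1.png

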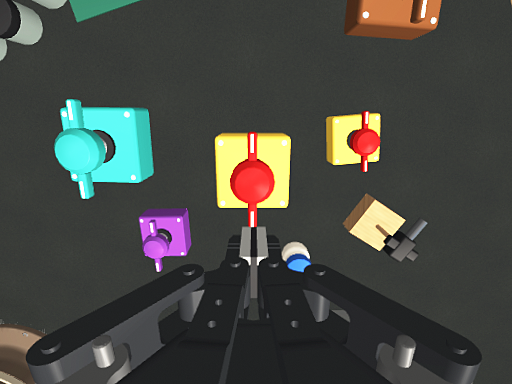

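The wrist picture shows the yellow box at about (253,172), the dome at (252,182) and an ear with its white line at (253,147). My model predicted (253,147) for the ear, so position and yaw are right. Next I go down above the dome and then press.

servo_tool([
  [0,[0,0,0.03],[0,0,0]],
  [0,[0,0,0.06],[0,0,0]],
  [0,[0,0,0.085],[0,0,0]],
  [0,[0,0,0.1],[0,0,0]],
  [0,[0,0,0.107],[0,0,0]],
  [0,[0,0,0.11],[0,0,0]],
  [0,[0,0,0.11],[0,0,0]],
  [0,[0,0,0.11],[0,0,0]],
])

```text
time: 2.55
tool_pos: [566.0, 160.4, 111.5]
tool_rot: [-3.059, 0.714, -0.002]
wrist_force: [0.2, -0.3, -0.1]
gripper_width: 0.1
```

servo_tool([
  [0,[0,0,0.002],[0,0,0]],
  [0,[0,0,0.004],[0,0,0]],
  [0,[0,0,0.006],[0,0,0]],
  [0,[0,0,0.008],[0,0,0]],
  [0,[0,0,0.009],[0,0,0]],
  [0,[0,0,0.01],[0,0,0]],
  [0,[0,0,0.011],[0,0,0]],
  [0,[0,0,0.012],[0,0,0]],
])

```text
time: 3.35
tool_pos: [565.4, 159.9, 97.9]
tool_rot: [3.059, -0.715, -0.001]
wrist_force: [-0.5, -0.9, 0.7]
gripper_width: -0.2
```

servo_tool([
  [0,[0,0,0.001],[0,0,0]],
  [0,[0,0,0.002],[0,0,0]],
  [0,[0,0,0.003],[0,0,0]],
  [0,[0,0,0.003],[0,0,0]],
])

```text
time: 3.75
tool_pos: [565.4, 159.9, 95.1]
tool_rot: [3.059, -0.715, -0.0]
wrist_force: [0.1, -0.1, 0.2]
gripper_width: -0.2
```

```bash
python3 - <<'E'
from h import *
s=env.state();print(s['tool_pos'],s['time'],s['wrist_force'])
cv2.imwrite("pics/w2.png",env.capture("wrist")[:,:,::-1])
a=env.capture("side")[:,:,::-1]; cv2.imwrite("pics/s2.png",cv2.resize(a[100:230,170:330],(800,600)))
E
```

```text
[565.44914677 159.89993948  95.07557731] 3.75 [ 0.08394415 -0.12042404  0.18616347]
```

View pics/s2.png

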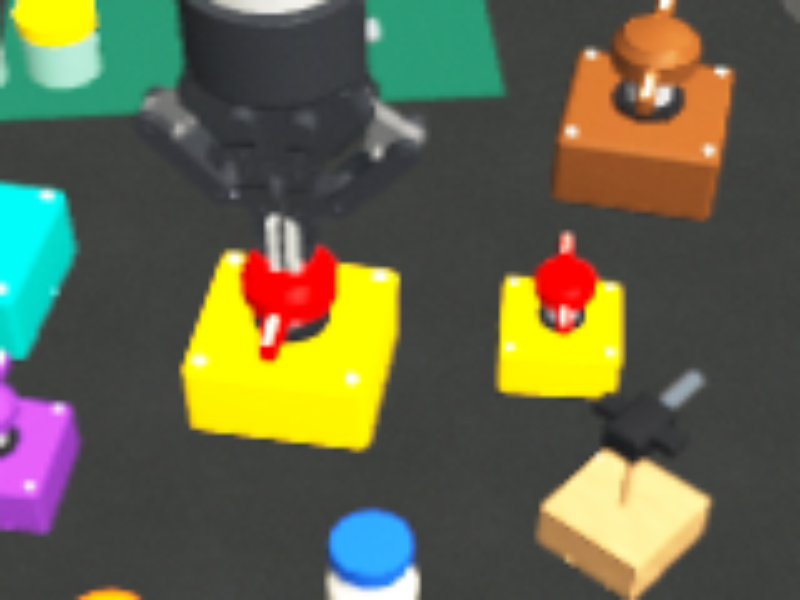

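View pics/w2.png

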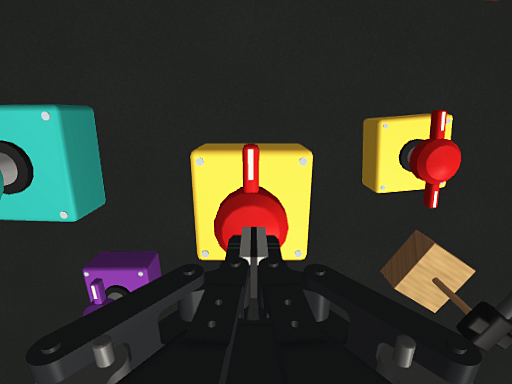

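servo_tool([
  [0,[0,0,-0.01],[0,0,0]],
  [0,[0,0,-0.03],[0,0,0]],
  [0,[0,0,-0.05],[0,0,0]],
  [0,[0,0,-0.06],[0,0,0]],
  [0,[0,0,-0.06],[0,0,0]],
])

```text
time: 4.35
tool_pos: [566.6, 160.2, 157.4]
tool_rot: [-3.058, 0.714, -0.005]
wrist_force: [-0.2, 0.1, 0.2]
gripper_width: -0.1
```

```bash
python3 - <<'E'
from h import *
s=env.state();print(s['tool_pos'],s['time'],s['wrist_force'],Ro.from_rotvec(s['tool_rot']).as_matrix().round(3)[:,0])
i=env.camera_info("wrist")
a=env.capture("wrist")[:,:,::-1];cv2.imwrite("pics/w3.png",a)
b=cv2.cvtColor(a,cv2.COLOR_BGR2HSV);m=((b[...,1]<60)&(b[...,2]>180)).astype(np.uint8);m[:, :200]=0;m[:,310:]=0;m[:60]=0;m[300:]=0
n,l,st,ce=cv2.connectedComponentsWithStats(m)
print([(st[k].tolist(),ce[k].round(1)) for k in range(1,n) if st[k][4]>15])
u=np.radians(63.7);ax=np.array([566,160.,0])
d=np.array([np.cos(u),np.sin(u),0])
for z in(84,94): print(z,proj(i,[ax+d*r+[0,0,z] for r in(40,52)]).round(1))
E
```

```text
[566.61124914 160.23640101 157.44296792] 4.35 [-0.22354231  0.12665925  0.15350436] [ 0.896 -0.443  0.003]
[([248, 140, 4, 23, 90], array([249.5, 151. ])), ([208, 148, 7, 7, 39], array([210.9, 150.9])), ([287, 148, 6, 7, 36], array([289.5, 150.8])), ([212, 221, 6, 6, 29], array([214.4, 223.7])), ([284, 221, 6, 6, 31], array([286.6, 223.5])), ([243, 257, 8, 8, 33], array([247.6, 259.2])), ([257, 256, 10, 9, 36], array([259.7, 259.1])), ([292, 265, 14, 7, 56], array([298.9, 267.6]))]
84 [[250.8 155.4]
 [250.7 140.6]]
94 [[250.7 157.3]
 [250.7 141.8]]
```

View pics/w3.png

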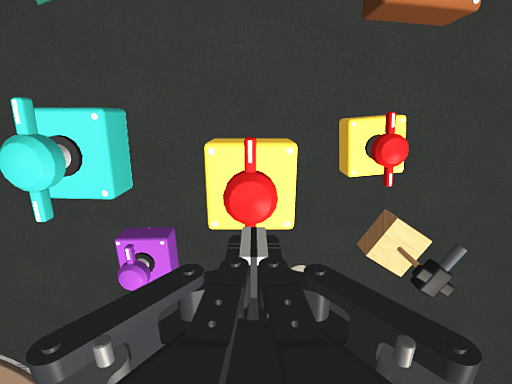

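```bash
python3 - <<'E'
from h import *
a=env.capture("side")[:,:,::-1];cv2.imwrite("pics/s3.png",a)
i=env.camera_info("side")
z0=cv2.imread("pics/side0.png")
f=lambda im:cv2.resize(im[135:205,195:265],(400,400),interpolation=cv2.INTER_CUBIC)
cv2.imwrite("pics/cmp3.png",np.hstack([f(z0),f(a)]))
for im in(z0,a):
    h=cv2.cvtColor(im,cv2.COLOR_BGR2HSV);m=cv2.inRange(h,(0,150,80),(8,255,255))|cv2.inRange(h,(172,150,80),(180,255,255));m[:,:200]=0;m[:,260:]=0;m[:135]=0;m[205:]=0
    x,y=np.where(m)[::-1];k=y>=y.max()-1;print("red lowest",x[k].mean(),y.max(),"cols",x.min(),x.max(),"meanrow",y.mean())
u=np.radians(63.7)
for z in(94,84): print(z,proj(i,[[566-r*np.cos(u),160-r*np.sin(u),z-dz] for r,dz in((40,0),(52,0),(52,14))]).round(1))
E
```

```text
red lowest 223.28571428571428 174 cols 218 237 meanrow 157.1624649859944
red lowest 223.0 177 cols 218 237 meanrow 160.25
94 [[223.8 168.8]
 [222.6 172.7]
 [222.9 176.9]]
84 [[224.  171.8]
 [222.9 175.7]
 [223.2 179.8]]
```

View pics/cmp3.png

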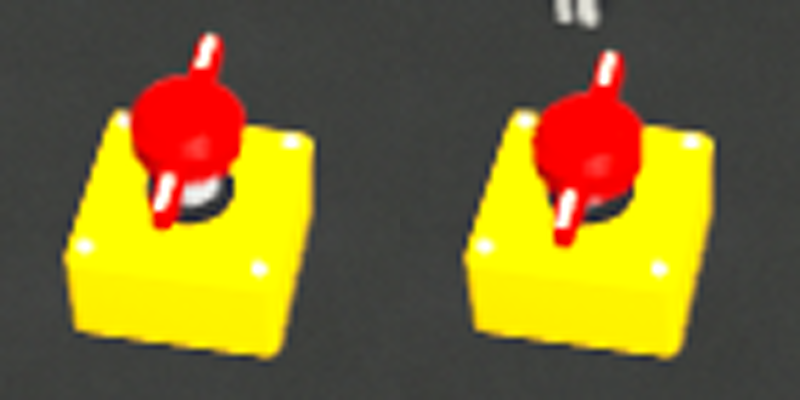

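The side view shows the head about 3 px (10 mm) lower than before: ear tip at row 177 instead of 174. It is latched. Next I move beside the far ear, on its counter-clockwise side.

servo_tool([
  [0,[-0.014,-0.022,0],[0,0,0]],
  [0,[-0.028,-0.044,0],[0,0,0]],
  [0,[-0.028,-0.044,0.01],[0,0,0]],
  [0,[-0.028,-0.044,0.035],[0,0,0]],
  [0,[-0.028,-0.044,0.06],[0,0,0]],
  [0,[-0.028,-0.044,0.08],[0,0,0]],
  [0,[-0.028,-0.044,0.084],[0,0,0]],
  [0,[-0.028,-0.044,0.084],[0,0,0]],
])

```text
time: 5.25
tool_pos: [559.0, 211.0, 69.9]
tool_rot: [3.057, -0.715, -0.004]
wrist_force: [-0.3, -0.1, 1.3]
gripper_width: -0.1
```

```bash
python3 - <<'E'
from h import *
s=env.state();print(s['tool_pos'],s['time'],s['wrist_force'],Ro.from_rotvec(s['tool_rot']).as_matrix().round(3)[:,0])
cv2.imwrite("pics/w4.png",env.capture("wrist")[:,:,::-1])
a=env.capture("side")[:,:,::-1]; cv2.imwrite("pics/s4.png",cv2.resize(a[100:220,170:330],(800,600),interpolation=cv2.INTER_CUBIC))
# arc: centre of axis in tool frame = (0.028,0.044)
c=np.array([28,44.])
for th in np.arange(.05,1.0,.05):
    # clockwise seen from above = positive about tool z (down)
    ct,sn=np.cos(th),np.sin(th);R=np.array([[ct,-sn],[sn,ct]]); print(th.round(2),(c-R@c).round(1))
E
```

```text
[559.01599304 211.02794116  69.90286809] 5.25 [-0.32143074 -0.0730774   1.33577746] [ 0.896 -0.443 -0.002]
0.05 [ 2.2 -1.3]
0.1 [ 4.5 -2.6]
0.15 [ 6.9 -3.7]
0.2 [ 9.3 -4.7]
0.25 [11.8 -5.6]
0.3 [14.3 -6.3]
0.35 [16.8 -6.9]
0.4 [19.3 -7.4]
0.45 [21.9 -7.8]
0.5 [24.5 -8. ]
0.55 [27.1 -8.1]
0.6 [29.7 -8.1]
0.65 [32.3 -8. ]
0.7 [34.9 -7.7]
0.75 [37.5 -7.3]
0.8 [40.1 -6.7]
0.85 [42.6 -6.1]
0.9 [45.1 -5.3]
0.95 [47.5 -4.4]
```

View pics/w4.png

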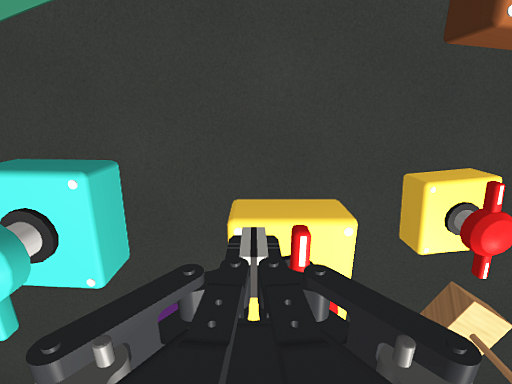

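View pics/s4.png

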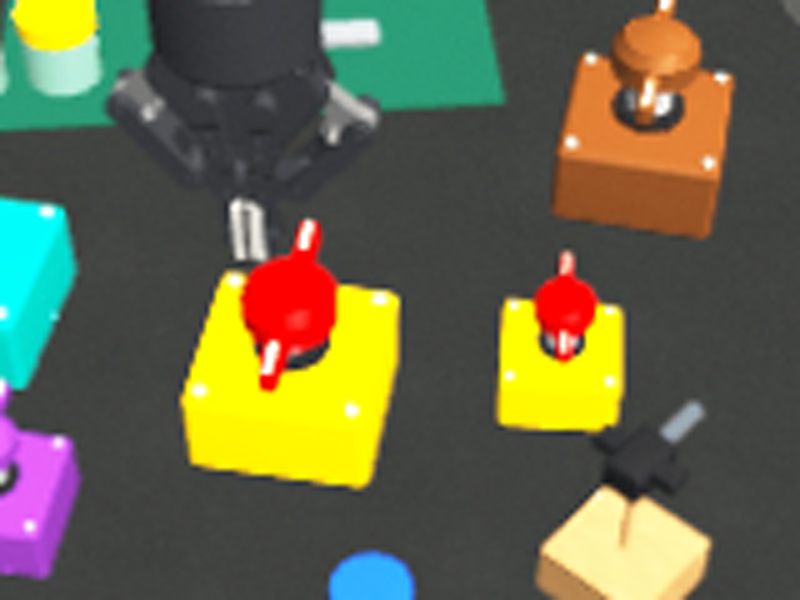

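The finger is at image (253,245), left of the ear at (300,248), with a gap of about 14 mm. I close the gap sideways slowly.

servo_tool([
  [0,[0.002,0,-0.002],[0,0,0]],
  [0,[0.004,0,-0.002],[0,0,0]],
  [0,[0.006,0,-0.002],[0,0,0]],
  [0,[0.008,0,-0.002],[0,0,0]],
  [0,[0.01,0,-0.002],[0,0,0]],
  [0,[0.01,0,-0.002],[0,0,0]],
])

```text
time: 5.95
tool_pos: [569.1, 207.5, 73.4]
tool_rot: [-3.059, 0.715, 0.0]
wrist_force: [-1.5, 1.1, 2.1]
gripper_width: -0.3
```

```bash
python3 - <<'E'
from h import *
s=env.state();print(s['tool_pos'],s['time'],s['wrist_force'])
cv2.imwrite("pics/w5.png",cv2.resize(env.capture("wrist")[170:320,150:350,::-1],(800,600)))
c=np.array([18,44.])
for th in np.arange(.1,1.0,.1):
    ct,sn=np.cos(th),np.sin(th);R=np.array([[ct,-sn],[sn,ct]]); print(th.round(2),(c-R@c).round(1))
E
```

```text
[569.10848213 207.51258736  73.44771699] 5.95 [-1.53975788  1.1385223   2.125042  ]
0.1 [ 4.5 -1.6]
0.2 [ 9.1 -2.7]
0.3 [13.8 -3.4]
0.4 [18.6 -3.5]
0.5 [23.3 -3.2]
0.6 [28.  -2.5]
0.7 [32.6 -1.2]
0.8 [37.   0.4]
0.9 [41.3  2.5]
```

View pics/w5.png

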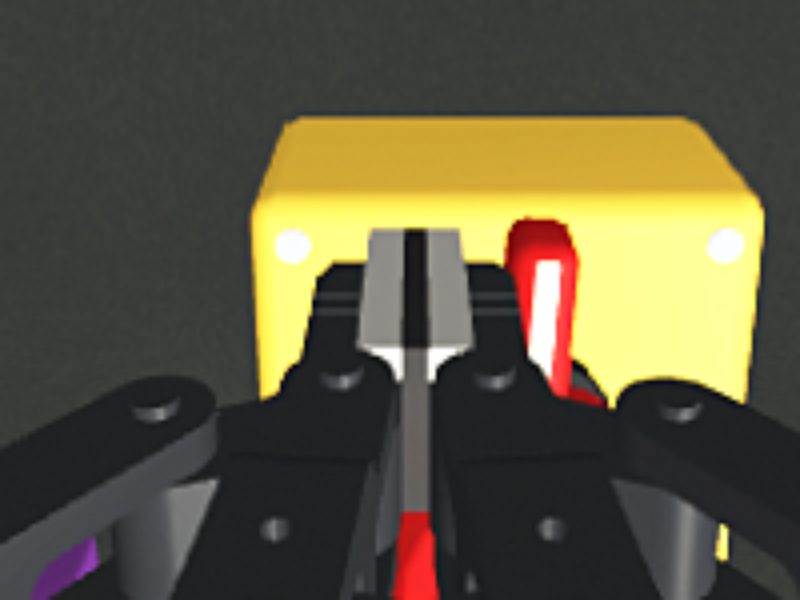

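servo_tool([
  [0,[0.0022,-0.001,0],[0,0,0.05]],
  [0,[0.0045,-0.0016,0],[0,0,0.1]],
  [0,[0.0068,-0.0022,0],[0,0,0.15]],
  [0,[0.0091,-0.0027,0],[0,0,0.2]],
  [0,[0.0115,-0.003,0],[0,0,0.25]],
  [0,[0.0138,-0.0034,0],[0,0,0.3]],
])

```text
time: 6.6
tool_pos: [582.6, 204.6, 73.3]
tool_rot: [-2.917, 1.166, 0.001]
wrist_force: [-1.3, 1.3, 0.2]
gripper_width: 0.0
```

```bash
python3 - <<'E'
from h import *
s=env.state();print(s['tool_pos'],s['time'],s['wrist_force'],s['torque'])
cv2.imwrite("pics/w6.png",cv2.resize(env.capture("wrist")[170:320,150:350,::-1],(800,600)))
a=env.capture("side")[:,:,::-1]; cv2.imwrite("pics/s6.png",cv2.resize(a[100:220,170:330],(800,600),interpolation=cv2.INTER_CUBIC))
E
```

```text
[582.55339322 204.55651672  73.32346232] 6.6 [-1.34349784  1.30046082  0.17734045] [0.25175999 0.29995568 0.07387358]
```

View pics/w6.png

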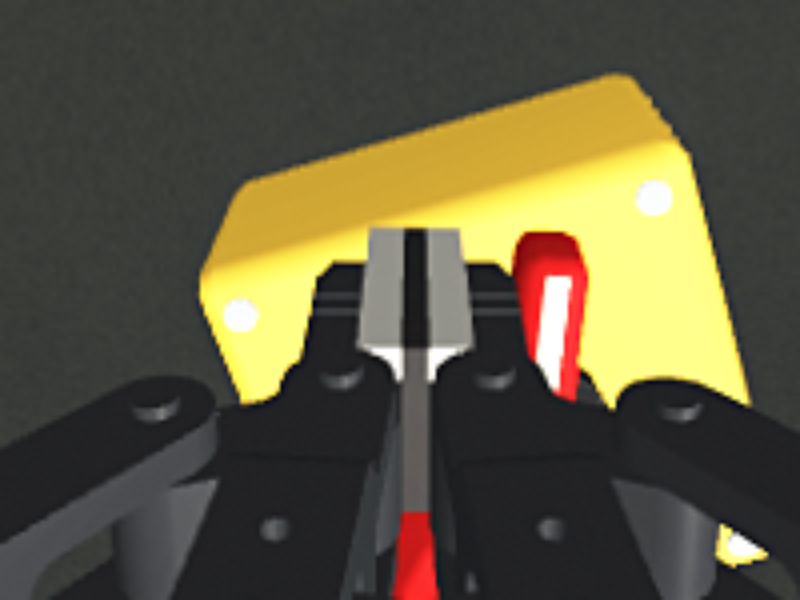

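View pics/s6.png

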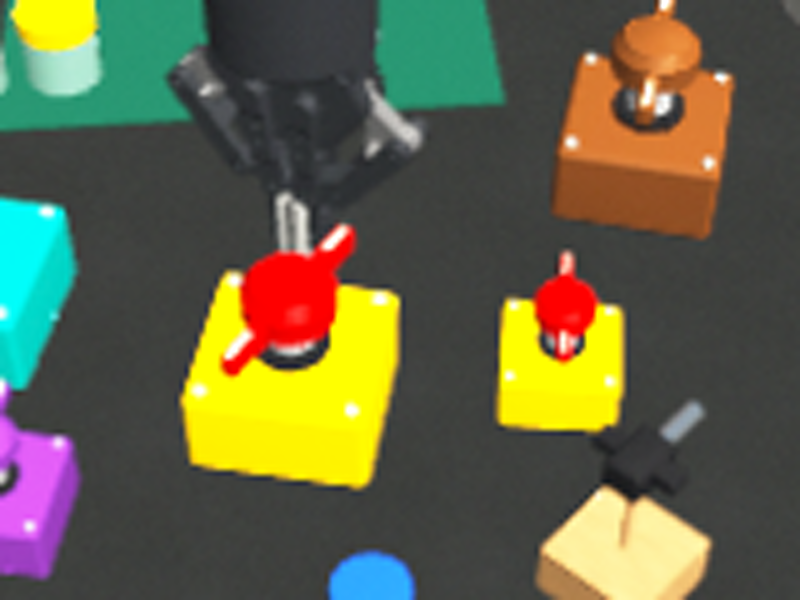

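The head turns with the finger, by about 0.3 rad so far, and the force is 2 N. I continue the same arc.

servo_tool([
  [0,[0.0022,-0.001,0],[0,0,0.05]],
  [0,[0.0045,-0.0016,0],[0,0,0.1]],
  [0,[0.0068,-0.0022,0],[0,0,0.15]],
  [0,[0.0091,-0.0027,0],[0,0,0.2]],
  [0,[0.0115,-0.003,0],[0,0,0.25]],
  [0,[0.0138,-0.0034,0],[0,0,0.3]],
  [0,[0.0162,-0.0035,0],[0,0,0.35]],
  [0,[0.0174,-0.0035,0],[0,0,0.375]],
])

```text
time: 7.5
tool_pos: [597.7, 194.8, 73.1]
tool_rot: [2.65, -1.688, -0.0]
wrist_force: [-0.2, 0.5, 0.9]
gripper_width: -0.2
```

```bash
python3 - <<'E'
from h import *
s=env.state();print(s['tool_pos'],s['time'],s['wrist_force'],s['torque'])
a=env.capture("side")[:,:,::-1]; cv2.imwrite("pics/s7.png",cv2.resize(a[100:220,170:330],(800,600),interpolation=cv2.INTER_CUBIC))
E
```

```text
[597.74919419 194.76889807  73.0985913 ] 7.5 [-0.19422149  0.53180929  0.87179441] [ 0.19782435  0.1047879  -0.01622096]
```

View pics/s7.png

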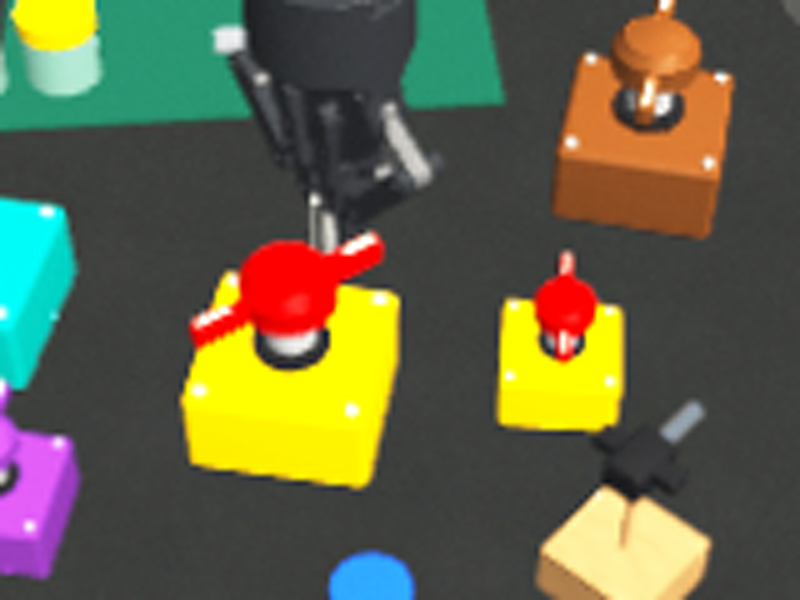

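The white shaft is visible again and the dome is back at its first height, so the button has popped up. I back off along the arc, with the head's spring following, then away from the ear.

servo_tool([
  [0,[-0.0043,0.002,0],[0,0,-0.1]],
  [0,[-0.0083,0.0045,0],[0,0,-0.2]],
  [0,[-0.0122,0.0073,0],[0,0,-0.3]],
  [0,[-0.0157,0.0106,0],[0,0,-0.4]],
  [0,[-0.0189,0.014,0],[0,0,-0.5]],
  [0,[-0.0217,0.018,0],[0,0,-0.6]],
  [0,[-0.0241,0.022,0],[0,0,-0.675]],
  [0,[-0.0356,0.0317,0],[0,0,-0.675]],
])

```text
time: 8.35
tool_pos: [554.3, 213.4, 73.2]
tool_rot: [3.059, -0.715, 0.001]
wrist_force: [0.1, -0.2, 0.2]
gripper_width: -0.1
```

```bash
python3 - <<'E'
from h import *
s=env.state();print(s['tool_pos'],s['time'],s['wrist_force'],s['torque'])
a=env.capture("side")[:,:,::-1]; cv2.imwrite("pics/s8.png",cv2.resize(a[100:220,170:330],(800,600),interpolation=cv2.INTER_CUBIC))
cv2.imwrite("pics/w8.png",env.capture("wrist")[:,:,::-1])
E
```

```text
[554.27978877 213.37960141  73.17623249] 8.35 [ 0.05399809 -0.23314714  0.18519563] [-0.01162447  0.00728589  0.00243831]
```

View pics/s8.png

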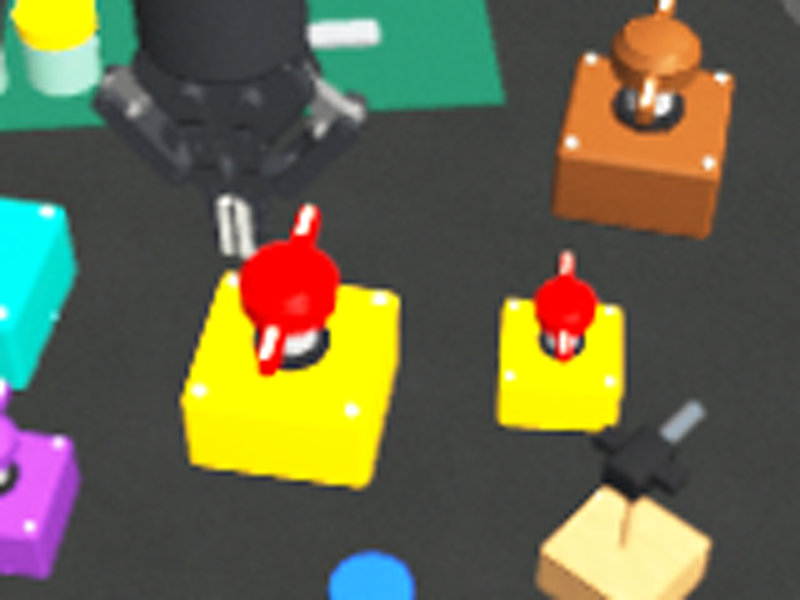

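View pics/w8.png

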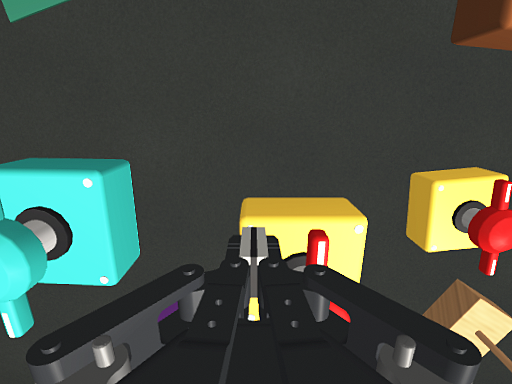

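The head is up and back at twist 0, and the finger is clear of the ear at (318,245). I rise and retreat.

servo_tool([
  [0,[-0.006,0,0],[0,0,0]],
  [0,[-0.006,0,-0.02],[0,0,0]],
  [0,[-0.006,0,-0.06],[0,0,0]],
  [0,[-0.006,0,-0.1],[0,0,0]],
  [0,[-0.006,0,-0.14],[0,0,0]],
  [0,[-0.006,0,-0.16],[0,0,0]],
  [0,[-0.006,0,-0.16],[0,0,0]],
  [0,[-0.006,0,-0.16],[0,0,0]],
])

```text
time: 9.25
tool_pos: [548.8, 216.5, 233.1]
tool_rot: [-3.059, 0.715, -0.001]
wrist_force: [-0.4, -0.1, -0.3]
gripper_width: 0.0
```

```bash
python3 - <<'E'
from h import *
s=env.state();print(s['tool_pos'],s['time'],s['wrist_force'])
a=env.capture("side")[:,:,::-1].copy(); cv2.imwrite("pics/s9.png",a)
z0=cv2.imread("pics/side0.png")
for im in(z0,a):
    h=cv2.cvtColor(im,cv2.COLOR_BGR2HSV);m=cv2.inRange(h,(0,150,80),(8,255,255))|cv2.inRange(h,(172,150,80),(180,255,255));m[:,:200]=0;m[:,260:]=0;m[:135]=0;m[205:]=0
    y,x=np.where(m);print("rows",y.min(),y.max(),"cols",x.min(),x.max(),"mean",x.mean(),y.mean())
d=np.abs(z0.astype(int)-a).max(2)>40; d[:150,:]=0
y,x=np.where(d);print("changed px below row150",len(x),(x.min(),x.max(),y.min(),y.max()) if len(x) else '')
E
```

```text
[548.78092784 216.47400213 233.12445013] 9.25 [-0.40695785 -0.12629918 -0.27144249]
rows 141 174 cols 218 237 mean 227.26610644257704 157.1624649859944
rows 141 174 cols 218 237 mean 227.25210084033614 157.23809523809524
changed px below row150 0
```

View pics/s9.png

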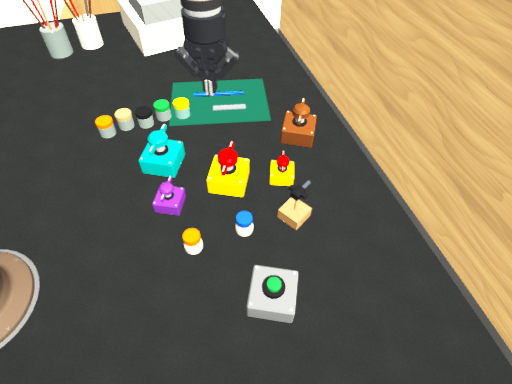

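The head is back at exactly its first image rows and columns, nothing else in the scene has changed, and the arm is clear. I hand the job in.

```bash
python3 -c "
from cell import env
print(env.hand_in())"
```

```text
the job is handed in; nothing more can be done
None
```

The stop button on the large yellow box was pressed until it latched, released by turning it clockwise, and is back up; the job is handed in at about 9.3 s of the 48 s.

- **Press:** I pressed the dome with the shut fingertips. The side view showed the head about 3 px (10 mm) lower, and it stayed down after I lifted off.
- **Release:** I pushed the far ear about 0.65–0.7 rad clockwise with the side of the shut fingers. The force read about 2 N along the way, and the head popped up. I then backed off, and its spring turned it back to zero.
- **Contact on the ear:** in the wrist view the wider black part of the finger, just behind the silver tip, seemed to be what touched the ear.
- **Last checks:** the head fills the same image rows and columns as at the start (141–174 and 218–237). In the side view, no pixel below row 150 changed, and that area holds the jars, the stand and the start button. The wrist force is about 0 and the tool is 233 mm above the bench.

No check failed. The wrist view could not tell the latched height from the raised one, so I used the side view for that.

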